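# Tuck a serving paddle under the weighted hold-down arm

### The job

Put the loose square-bladed serving paddle (not the round-bladed one) away in the steel paddle holder: work its thin nose in under the upturned lip of the weighted arm so that the paddle lies flat on top of the pile, blade fully home against the back stop, under the arm, with its handle sticking out at the front like the others. Then let go; do not disturb the other things on the counter.

Things in the scene. Friction and masses are not known exactly. Their poses are not given: they have to be found in the camera images.
- paddle_handle (a point): Grip point on the handle of the loose square-bladed wooden paddle to put away (flat on the counter, 180 long, 12 mm thick, 0.1 kg): handle 30 wide, 80 mm long; blade 80 wide, 100 mm long, its top bevelled over the last 25 mm to a nose 4 mm thick. Point: centre line, 6 mm over the underside, 35 mm from the handle's end, 145 mm from the nose. x runs handle to nose, z up.
- paddle_mid (a point): Centre of the same paddle (90 mm from each end, half-way up: 6 mm over its underside). Same axes.
- paddle_nose (a point): Middle of the same paddle's nose edge, 2 mm above the underside. Same axes.
- paddle: The same paddle as a body; origin under its centre, on its underside, x from handle to nose, z up.
- holder: Fixed steel paddle holder, open in front (-x); +x is the push-in direction, z up. Origin: counter level, under a home blade's centre. Side walls 86 mm high, 94 mm apart inside, x -24 to +68 mm. Back stop: two blocks, front face at x +50 mm, 86 mm high. A home paddle's blade spans x -50 to +50, its handle -130 to -50 mm (free air or the pile's handles below).
- stop (a point): Point on the back stop's front face, on the centre line (holder x = +50 mm), 6 mm above the counter. Axes as the holder's. Nose on the pile's top, pushed along it, goes under the lip; its bevel then raises the arm. That, and the slide home under the arm, takes 5 to 20 N.
- roundpaddle_mid (a point): Bystander: centre of a loose paddle with a round blade (90 mm across), same wood, 180 mm long, 12 mm thick. Lies on the other side of the holder than the square-bladed one.
- bowl_mid (a point): Bystander: centre of an empty white bowl, 84 mm across, 45 mm high.
- jar_mid (a point): Bystander: centre of an amber glass jar, 70 mm across, 90 mm high.
- spatula_mid (a point): Bystander: middle of a wood-handled steel spatula, 280 mm long, lying flat.
- mouth (a point): Point of the holder at its front, on the centre line, at counter level (holder x = -50 mm); does not move. A pile of two paddles of the same shape lies home behind it, kept in by two low lugs in front of the blades. The pile stands on a riser of unknown height: its flat top is anywhere from 31 to 63 mm above the counter and must be found by touch or sight. The new paddle goes on top of it.
- hinge (a point): Hinge (holder x +100, z 61 mm, axis y; fixed) of the weighted arm. The arm reaches forward to a cross bar (44 mm wide, 12 mm thick, holder x about 0) lying on the pile; a weight 32 mm wide stands on it, top about 40 mm over the pile. It presses with 2.5 to 5 N, lifts at most 0.6 rad, always falls back. Its front lip rises at 30 deg to an edge at holder x -15 mm, 5 to 11 mm over the pile's top.
There are look-alikes about, which are no part of the job. What is shaped like the paddle but blue or red is not meant.

How it is judged:
By the outcome, as a careful person would: the job done as asked, in the order asked, and still so for the second after the job is handed in, with the robot touching nothing.
It also fails if it takes over 48 s, if anything falls off the work surface, if the arm or the gripper's body presses on something with over 40 N, if the wrist force passes 120 N, or if a joint passes its speed limit or range.

### The arm

A 6-joint arm with a two-finger parallel gripper is mounted at the origin on the work surface. World frame = base frame: x ahead of the robot, y to its left, z up, the work surface at z = 0. Lengths are in m, angles in rad, forces in N, time in s.
With the tool pointing down it reaches from about 0.25 to 0.775 m from the base axis. Payload 8.9 kg.
Tool frame: the origin (TCP) lies midway between the tips of the shut fingers; the grasp point (between the pads) lies 19 mm behind it; z points along the fingers, y is the direction in which the jaws open and shut (so a half turn about z gives the same grasp; the last joint's range is limited). The gripper opens to 85 mm and grips with 20 to 120 N. Pads are 22 mm wide; open, the fingers measure 114 mm over their backs; the gripper's body (76 mm by 85 mm) begins 54 mm behind the grasp point. The pads swing forward as they close: fully open they stand 13 mm farther back than shut.
Start: joints at [1.001, 0.291, -0.153, 1.127, 0, 1.431], TCP at [0.219, 0.477, 0.231] pointing down, gripper open.
Joint ranges: [-2.52, 2.52], [-0.91, 1.74], [-1.3, 1.37], [-1.96, 2.02], [-1.52, 1.47], [-3.14, 3.14]. Speed limits (rad/s): [2.22, 2.22, 2.79, 3.14, 3.14, 3.14].

### API

Orientations are given as a 3x3 rotation matrix whose columns are the frame's x, y, z axes.
In Python, from cell import bot, ik, get_image, camera_info, order gives the robot as it stands. Calls block until the motion is done:
- bot.move_pose(position, orientation): joint-space move of the TCP to a pose.
- bot.movel(position, v=0.15, ori=None): straight line of the TCP; ori=None keeps the orientation; v is the mean speed in m/s.
- bot.move_j(angles): joint-space move.
- bot.open_gripper() and bot.gripper_close(newtons=None): open the fingers fully, or close them until they stop; newtons is the grip in N (None keeps the last).
- bot.dwell(seconds).
- ik(position, orientation): joint angles nearest the present ones, or None.
- bot.state(): the state.
- get_image(name): name is "scene" or "top" or "wrist"; returns the picture (420x560x3 uint8, red, green, blue); there is no depth.
- camera_info(name): a dict with "vfov" (degrees; the focal length in pixels is half the picture's height over the tangent of half this angle, whatever the lens; pixels are square), "cx", "cy" (the principal point, pixels), "world_from_camera" (4x4, takes a point from camera to world coordinates). Camera axes: x right, y up, looking along -z (the intrinsics and any distortion apply to the point x, -y, -z); pixel columns grow to the right and rows downward; lengths in m; the calibration is good to about 2 mm. A picture is of the moment at which its call begins: read the wrist's pose just before it. camera_info takes no time and is no camera call; for the wrist camera it gives the pose at the moment of the call.
A pose or a line that the arm cannot do raises bot.PlanningError and nothing moves.
- order.hand_in(): hands the job in, once; it reports no verdict.
The state is a dict: "time_s": time; "qpos": joint angles; "dq": joint speeds; "tau": joint torques, N m; "tcp_pos": TCP position; "tcp_rot": TCP orientation; "ft_force": force on the tool from outside, world axes, zero at the start; "ft_torque": the same for the moment, N m; "width": finger opening in m.
Only numpy, scipy, OpenCV 4.12 (cv2) and the standard library are available. Lean on these libraries where they do the work, as an engineer would, in place of code of your own. Each camera call takes 0.05 s, during which the arm holds its last target.

## Working session

There is one attempt and no reset: what is moved stays moved. The work goes in short steps, each a Python script; the robot and the scene stay as the last script left them, time stands still between calls to the robot, and variables do not carry over. Pictures are saved under pics/ and viewed, and the job is handed in when it is done.

```bash
ls; mkdir -p pics; python3 - <<'E'
from cell import bot, ik, get_image, camera_info, order
import cv2
for n in ["scene","top","wrist"]:
    i=get_image(n); cv2.imwrite(f"pics/{n}0.png",i[:,:,::-1]); print(n,camera_info(n))
s=bot.state();print(s)
E
```

```text
pics
scene {'vfov': 48.97056177557178, 'cx': 280.0493378806883, 'cy': 213.85464463271836, 'world_from_camera': array([[ 0.7262253 , -0.5165724 ,  0.45359649,  1.21344234],
       [ 0.68740417,  0.53749994, -0.48843559, -0.89110748],
       [ 0.00850426,  0.6665184 ,  0.74544007,  1.26324585],
       [ 0.        ,  0.        ,  0.        ,  1.        ]])}
top {'vfov': 44.12828135835087, 'cx': 274.2089263815838, 'cy': 210.97184659918165, 'world_from_camera': array([[-2.67974106e-03,  9.89935374e-01, -1.41494787e-01,
         2.99722860e-01],
       [-9.99910396e-01, -7.96747953e-04,  1.33628383e-02,
        -1.14931143e-01],
       [ 1.31156106e-02,  1.41517917e-01,  9.89848807e-01,
         1.59211080e+00],
       [ 0.00000000e+00,  0.00000000e+00,  0.00000000e+00,
         1.00000000e+00]])}
wrist {'vfov': 70.10608547425716, 'cx': 281.70079376533204, 'cy': 210.88305949048703, 'world_from_camera': array([[ 4.17447827e-01, -8.69743804e-01, -2.63216692e-01,
         1.52803683e-01],
       [ 9.08700699e-01,  3.99362300e-01,  1.21543381e-01,
         5.07956204e-01],
       [-5.92779748e
[... 216 characters left out ...]
, -1.53957103e-01,  1.12669048e+00,
       -3.13932870e-05,  1.43152203e+00]), 'dq': array([-0.00062943, -0.00326796,  0.00224848, -0.00025479,  0.00103687,
        0.00074348]), 'tau': array([ 1.01576192e-03, -5.37369454e+01,  3.31521034e+01,  1.13881862e-02,
       -2.54648767e-04, -5.02850548e-05]), 'tcp_pos': array([0.21904866, 0.47675566, 0.23089621]), 'tcp_rot': array([[-9.08635262e-01,  4.17590386e-01, -4.79583257e-04],
       [ 4.17590649e-01,  9.08634910e-01, -8.06276581e-04],
       [ 9.90727410e-05, -9.32880817e-04, -9.99999560e-01]]), 'ft_force': array([ 0.04364585,  0.57796078, -0.16510852]), 'ft_torque': array([0.00855565, 0.0233862 , 0.00740725]), 'width': 0.08511102375221019}
```

View pics/scene0.png

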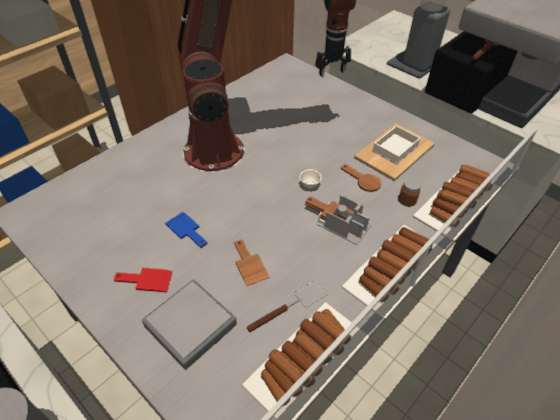

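View pics/top0.png

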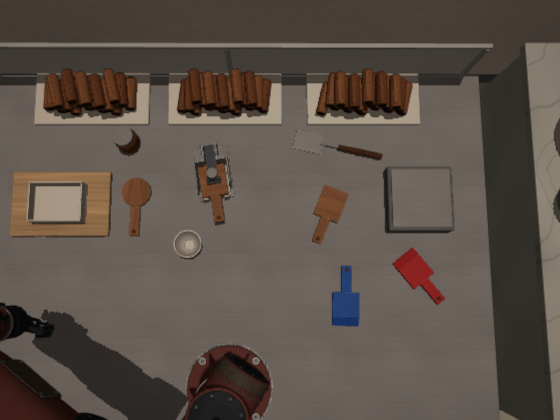

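View pics/wrist0.png

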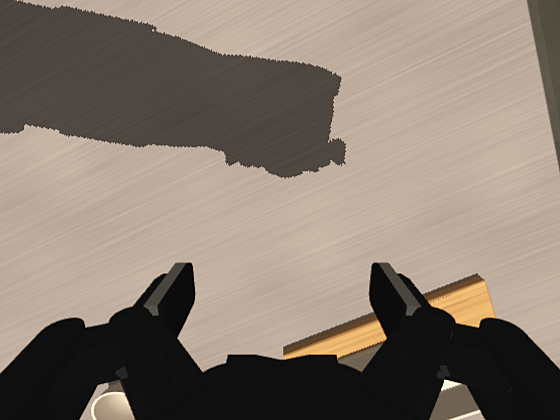

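Top view candidates: the square-bladed wooden paddle at (328,212), the round-bladed one at (136,205), the blue one at (346,297), the red one at (419,276), and the pile already in the holder at (215,180). The loose, wooden, square-bladed one is at (328,212), which is (250,262) in the scene view. Next I'll crop to confirm and measure.

```bash
cat > h.py <<'E'
import numpy as np, cv2
from cell import bot, ik, get_image, camera_info, order
def ray(ci,u,v):
    f=210/np.tan(np.radians(ci["vfov"]/2)); W=ci["world_from_camera"]
    d=W[:3,:3]@np.array([(u-ci["cx"])/f,-(v-ci["cy"])/f,-1.]); return W[:3,3],d
def plane(ci,u,v,z):
    o,d=ray(ci,u,v); return o+d*(z-o[2])/d[2]
def proj(ci,p):
    f=210/np.tan(np.radians(ci["vfov"]/2)); W=ci["world_from_camera"]
    q=W[:3,:3].T@(np.array(p)-W[:3,3]); return np.array([ci["cx"]+f*q[0]/-q[2],ci["cy"]-f*q[1]/-q[2]])
def tri(c1,p1,c2,p2):
    o1,d1=ray(c1,*p1);o2,d2=ray(c2,*p2)
    t=np.linalg.lstsq(np.c_[d1,-d2],o2-o1,rcond=None)[0]
    a=o1+d1*t[0];b=o2+d2*t[1]; return (a+b)/2,np.linalg.norm(a-b)
E
python3 - <<'E'
from h import *
im=cv2.imread("pics/top0.png"); ci=camera_info("top")
c=im[130:260,170:370]; cv2.imwrite("pics/crop_t.png",cv2.resize(c,None,fx=4,fy=4,interpolation=cv2.INTER_CUBIC))
s=cv2.imread("pics/scene0.png")[180:300,220:380]; cv2.imwrite("pics/crop_s.png",cv2.resize(s,None,fx=5,fy=5,interpolation=cv2.INTER_CUBIC))
for name,box in [("top",(300,175,360,255)),("scene",(225,232,280,295))]:
    im=cv2.imread(f"pics/{name}0.png"); ci=camera_info(name)
    hsv=cv2.cvtColor(im,cv2.COLOR_BGR2HSV)
    m=((hsv[...,0]<22)&(hsv[...,1]>90)).astype(np.uint8); k=np.zeros_like(m); k[box[1]:box[3],box[0]:box[2]]=1; m*=k
    cs,_=cv2.findContours(m,cv2.RETR_EXTERNAL,cv2.CHAIN_APPROX_NONE); c=max(cs,key=cv2.contourArea)
    P=np.array([plane(ci,u,v,0.012)[:2] for u,v in c[:,0,:]])*1000
    r=cv2.minAreaRect(P.astype(np.float32)); print(name,cv2.contourArea(c),r)
E
```

```text
top 1003.0 ((512.4510498046875, -296.23931884765625), (80.06130981445312, 178.92459106445312), 68.24430084228516)
scene 744.0 ((515.5350341796875, -297.43450927734375), (79.99908447265625, 182.938720703125), 68.76712036132812)
```

View pics/crop_t.png

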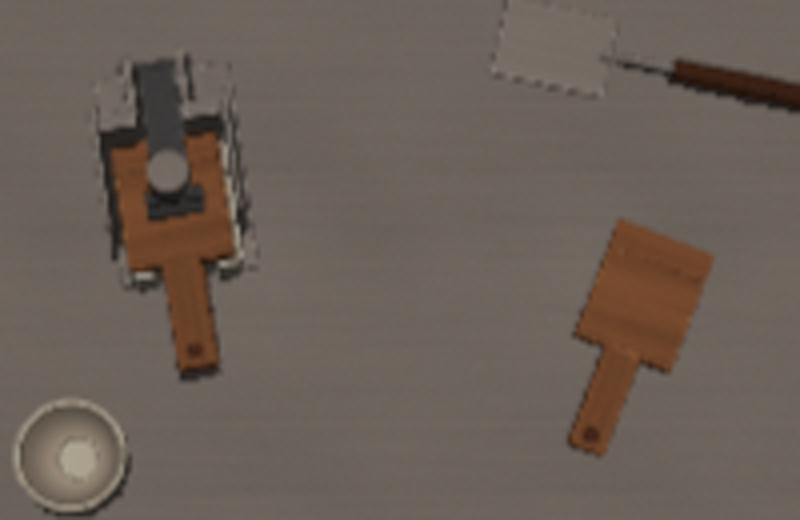

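View pics/crop_s.png

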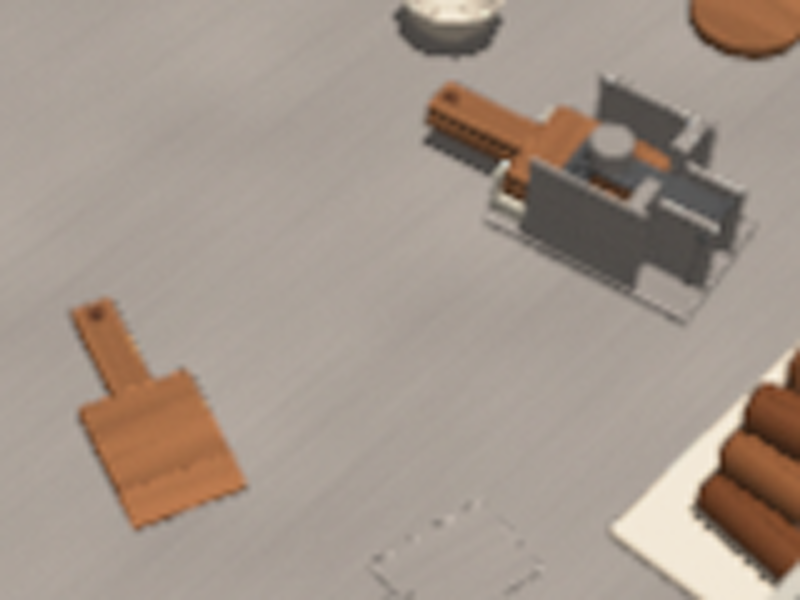

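Crop confirms it: loose wooden square blade with a visible bevel line, nose towards +x, -y. The top and scene views agree to about 3 mm, and its size comes out at 80×180. Next is a rough holder estimate, then close wrist views.

```bash
python3 - <<'E'
from h import *
ct=camera_info("top");cs=camera_info("scene")
T=lambda u,v:(170+u/4,130+v/4)
S=lambda u,v:(220+u/5,180+v/5)
for n,a,b in [("handle hole",T(195,350),S(452,96)),("weight top",T(168,170),S(611,138))]:
    print(n,tri(ct,a,cs,b))
# handle end mid and neck mid at z=.05
e=plane(ct,*T(198,372),.05);k=plane(ct,*T(184,262),.05);print(e,k,np.degrees(np.arctan2(*(k-e)[1::-1])),np.linalg.norm(k-e))
print(plane(ct,*T(70,455),.02))
E
```

```text
handle hole (array([0.50252871, 0.03253852, 0.04701971]), np.float64(0.004640609144261947))
weight top (array([0.63156612, 0.04997631, 0.08553601]), np.float64(0.0030999355356938303))
[0.48392814 0.02810014 0.05      ] [0.56743048 0.03966261 0.05      ] 7.883552148334045 0.0842990546134867
[0.4242885  0.12698423 0.02      ]
```

```bash
cat >> h.py <<'E'
def R(th,pitch=0):
    c,s=np.cos(th),np.sin(th); return np.array([[-c,-s,0],[-s,c,0],[0,0,-1.]])
def H(x,y=0,o=(0.613,0.046),th=np.radians(7.9)):
    c,s=np.cos(th),np.sin(th); return np.array([o[0]+c*x-s*y,o[1]+s*x+c*y])
E
python3 - <<'E'
from h import *
import pickle
th=np.radians(7.9)
out={}
for n,(x,y,z) in {"A":(-.09,.06,.24),"B":(-.09,-.07,.24)}.items():
    bot.move_pose([*H(x,y),z],R(th)); bot.dwell(.2)
    ci=camera_info("wrist"); im=get_image("wrist"); cv2.imwrite(f"pics/w{n}.png",im[:,:,::-1]); out[n]=ci
pickle.dump(out,open("w.pkl","wb")); s=bot.state(); print(s["time_s"],s["tcp_pos"],s["ft_force"])
E
```

```text
3.0 [ 0.53345611 -0.03472769  0.2400805 ] [ 0.66809885 -0.01788989 -0.09262115]
```

View pics/wA.png

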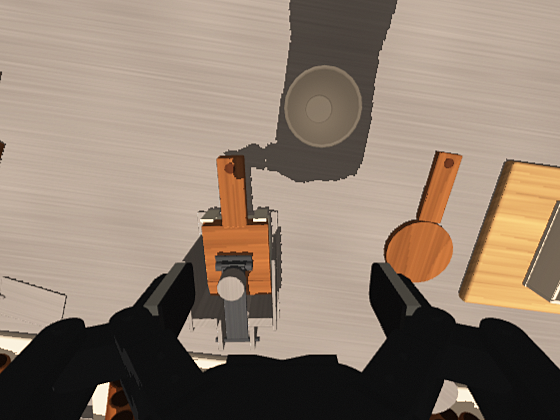

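View pics/wB.png

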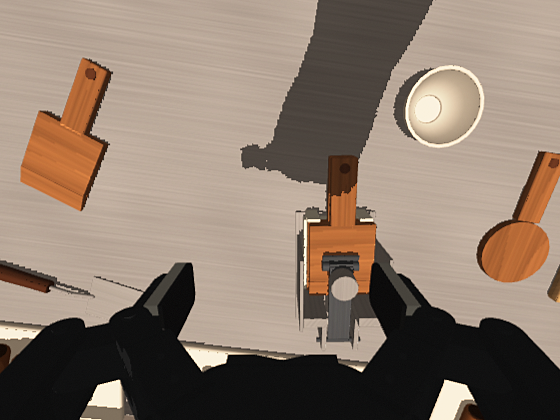

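Both wrist views show the holder pile: in A, handle end around (231,155) and blade front around (237,225); in B, around (343,155) and (342,222). I'll enlarge these for corner picks.

```bash
python3 - <<'E'
import cv2
for n,x0 in [("A",180),("B",280)]:
    c=cv2.imread(f"pics/w{n}.png")[145:265,x0:x0+110]; cv2.imwrite(f"pics/c{n}.png",cv2.resize(c,None,fx=5,fy=5,interpolation=cv2.INTER_CUBIC))
E
```

```text
(no output)
```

View pics/cA.png

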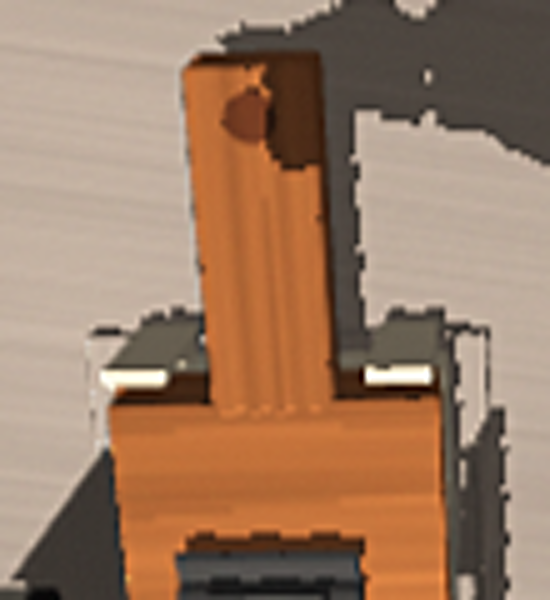

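View pics/cB.png

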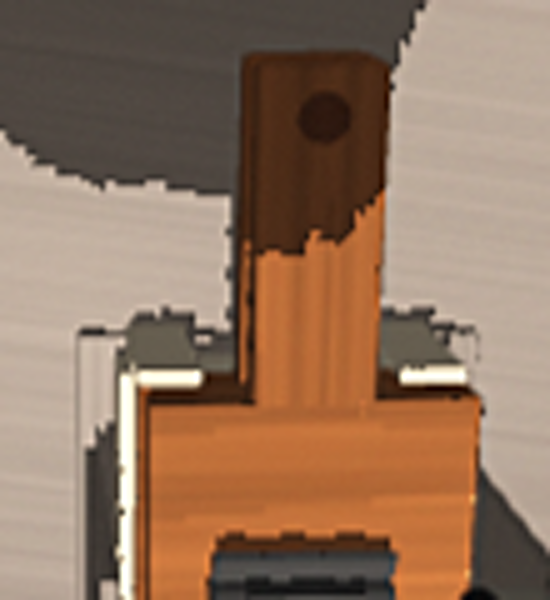

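```bash
python3 - <<'E'
from h import *
import pickle
w=pickle.load(open("w.pkl","rb")); A=lambda u,v:(180+u/5-.4,145+v/5-.4); B=lambda u,v:(280+u/5-.4,145+v/5-.4)
r={}
for n,a,b in [("bL",(110,405),(148,405)),("bR",(441,400),(477,400)),("hL",(185,72),(260,72)),("hR",(323,70),(389,72)),("hole",(246,115),(324,117)),("nL",(213,408),(256,405)),("nR",(333,405),(378,402)),("lugLout",(103,378),(137,378)),("lugRout",(434,375),(466,375)),("lipL",(180,555),(212,555)),("lipR",(362,553),(395,553))]:
    p,e=tri(w["A"],A(*a),w["B"],B(*b)); r[n]=p; print(n,p.round(4),round(e*1000,1))
d=r["bR"]-r["bL"]; print(np.linalg.norm(d),"heading",np.degrees(np.arctan2(-d[0],d[1])))
m=(r["nL"]+r["nR"])/2-(r["hL"]+r["hR"])/2; print("heading handle",np.degrees(np.arctan2(m[1],m[0])),np.linalg.norm(m))
z=np.mean([r[k][2] for k in("bL","bR","hL","hR","hole")]);print("z",z)
for th in np.radians([7.5]):
    c=(r["bL"]+r["bR"])[:2]/2; print("origin from blade",c+.05*np.array([np.cos(th),np.sin(th)]))
    c=(r["hL"]+r["hR"])[:2]/2; print("origin from handle",c+.13*np.array([np.cos(th),np.sin(th)]))
    c=(r["lugLout"]+r["lugRout"])[:2]/2; print("lug mid+50",c+.05*np.array([np.cos(th),np.sin(th)]))
# loose paddle in B
im=cv2.imread("pics/wB.png");hsv=cv2.cvtColor(im,cv2.COLOR_BGR2HSV)
m=((hsv[...,0]<22)&(hsv[...,1]>110)).astype(np.uint8); m[:, 130:]=0; m[230:]=0
cs,_=cv2.findContours(m,cv2.RETR_EXTERNAL,cv2.CHAIN_APPROX_NONE); c=max(cs,key=cv2.contourArea)
P=np.array([plane(w["B"],u,v,0.012)[:2] for u,v in c[:,0,:]])*1000
print(cv2.minAreaRect(P.astype(np.float32)))
E
```

```text
bL [0.5769 0.0051 0.0432] 0.0
bR [0.5651 0.0839 0.0416] 0.0
hL [0.4948 0.0169 0.0432] 0.0
hR [0.491  0.0472 0.0378] 0.4
hole [0.502  0.0322 0.0478] 0.4
nL [0.5726 0.0302 0.0464] 0.7
nR [0.5675 0.0586 0.0475] 0.7
lugLout [0.5719 0.002  0.0387] 0.0
lugRout [0.5605 0.0814 0.0373] 0.0
lipL [0.6106 0.026  0.05  ] 0.0
lipR [0.6037 0.0698 0.0505] 0.0
0.07970681981879092 heading 8.50173559328594
heading handle 9.109691207591123 0.07837044285797788
z 0.04271226547681614
origin from blade [0.62057493 0.05104993]
origin from handle [0.6217883  0.04902678]
lug mid+50 [0.61578188 0.04823143]
((511.6492614746094, -292.61553955078125), (84.83804321289062, 175.99420166015625), 68.3437271118164)
```

Holder: heading about 8.6°, origin about (0.621, 0.051), pile top 43–48 mm. The lip, lug, blade and handle estimates agree within 2–3 mm. I'll hover over the loose paddle next and refine.

```bash
python3 - <<'E'
from h import *
import pickle
th=np.radians(-21.6)
m=np.array([.5125,-.295]); g=m-.055*np.array([np.cos(th),np.sin(th)])
bot.move_pose([*(g),.17],R(th)); bot.dwell(.2)
ci=camera_info("wrist"); im=get_image("wrist")[:,:,::-1].copy(); cv2.imwrite("pics/wC.png",im); pickle.dump(ci,open("wc.pkl","wb"))
hsv=cv2.cvtColor(im,cv2.COLOR_BGR2HSV)
k=((hsv[...,0]<22)&(hsv[...,1]>110)).astype(np.uint8)
cs,_=cv2.findContours(k,cv2.RETR_EXTERNAL,cv2.CHAIN_APPROX_NONE); c=max(cs,key=cv2.contourArea)
print(bot.state()["time_s"],bot.state()["tcp_pos"],cv2.boundingRect(c))
P=np.array([plane(ci,u,v,0.012)[:2] for u,v in c[:,0,:]])*1000
print(cv2.minAreaRect(P.astype(np.float32)))
E
```

```text
4.2667 [ 0.46202358 -0.27390475  0.1703136 ] (243, 160, 74, 151)
((510.1708068847656, -294.7886962890625), (79.7798843383789, 174.81785583496094), 68.13424682617188)
```

View pics/wC.png

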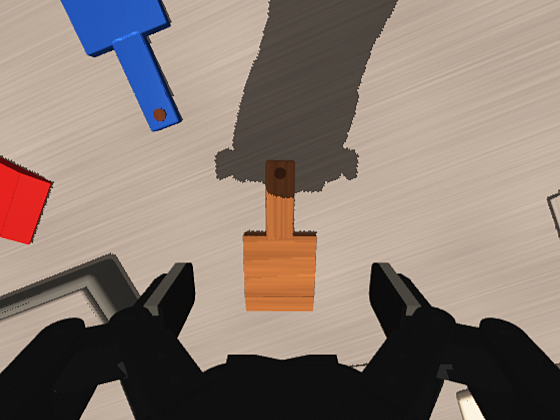

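The handle is centred at columns 266–295, heading -21.9°, and the grip point comes out at (0.4616, -0.2753), matching the top view within 1 mm. Grasping now.

```bash
python3 - <<'E'
from h import *
th=np.radians(-21.8); g=[.4616,-.2753]
bot.movel([*g,.05],v=.2,ori=R(th)); bot.movel([*g,.004],v=.06)
s=bot.state();print(s["tcp_pos"],s["ft_force"])
bot.gripper_close(70); s=bot.state();print(s["width"],s["ft_force"],s["tcp_pos"])
bot.movel([*g,.11],v=.15); bot.dwell(.15); s=bot.state();print(s["time_s"],s["width"],s["ft_force"],s["ft_torque"])
cv2.imwrite("pics/wD.png",get_image("wrist")[:,:,::-1]); cv2.imwrite("pics/sD.png",get_image("scene")[:,:,::-1])
E
```

```text
[ 0.46174122 -0.27544027  0.00417042] [ 0.19671369 -0.12877198 -0.46825098]
0.02735139783390999 [-1.5207484   0.53919461  6.12488243] [ 0.46172841 -0.27539806  0.00450141]
7.525 0.02756858716543258 [ 0.23550535  0.17664221 -0.71700062] [ 0.06413816  0.09925821 -0.04590461]
```

View pics/wD.png

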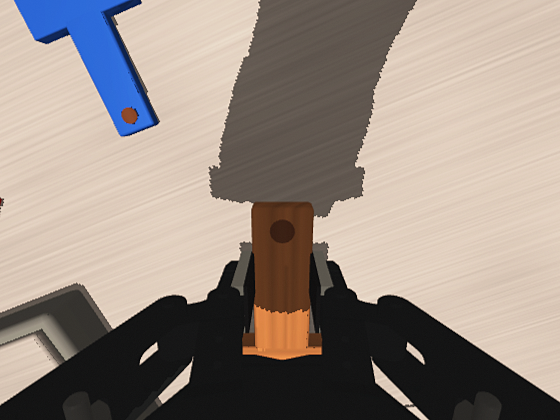

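```bash
python3 - <<'E'
from h import *
ci=camera_info("wrist"); s=bot.state(); t=s["tcp_pos"]; h=-s["tcp_rot"][:,0]; y=s["tcp_rot"][:,1]
print(t,s["tcp_rot"][2])
for pitch in (-3,0,3):
    p=np.radians(pitch)
    for x,yy in [(-.035,-.015),(-.035,.015),(.045,-.04),(.045,.04)]:
        q=t+h*x+y*yy; q[2]+=.0075+x*np.sin(p); print(pitch,x,yy,proj(ci,q).round(1))
ci=camera_info("scene")
im=cv2.imread("pics/sD.png"); u,v=proj(ci,t+h*.03).astype(int); print(u,v)
cv2.imwrite("pics/sDc.png",cv2.resize(im[v-45:v+45,u-60:u+60],None,fx=6,fy=6,interpolation=cv2.INTER_CUBIC))
for x in(-.035,.045,.145): print(x,(proj(ci,t+h*x+[0,0,-.0045])-[u-60,v-45])*6, (proj(ci,t+h*x-y*(.015 if x<0 else .04)+[0,0,-.0045])-[u-60,v-45])*6)
E
```

```text
[ 0.46119366 -0.27498126  0.10922251] [ 1.35390609e-03  4.19873103e-04 -9.99998995e-01]
-3 -0.035 -0.015 [248.2 206.1]
-3 -0.035 0.015 [312.8 206.1]
-3 0.045 -0.04 [208.7 342.5]
-3 0.045 0.04 [352.7 342.5]
0 -0.035 -0.015 [248.6 205. ]
0 -0.035 0.015 [312.4 205. ]
0 0.045 -0.04 [207.7 345.5]
0 0.045 0.04 [353.6 345.5]
3 -0.035 -0.015 [249.1 204. ]
3 -0.035 0.015 [312. 204.]
3 0.045 -0.04 [206.7 348.7]
3 0.045 0.04 [354.6 348.6]
242 235
-0.035 [321.39343933 194.97740673] [295.89659297 203.50454309]
0.045 [375.42443427 298.47069236] [305.29248398 322.86915227]
0.145 [448.11838014 437.71179482] [375.57678458 464.28028709]
```

View pics/sDc.png

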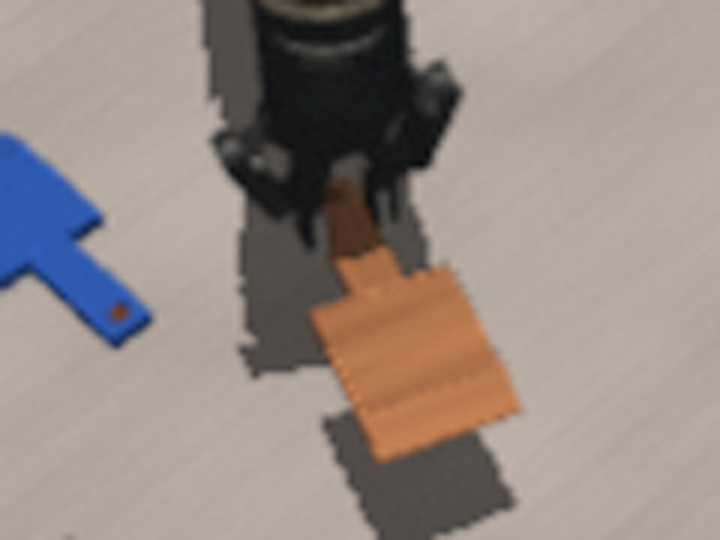

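The grip is level: predicted nose corner (376,464) against (378,463) seen. Now to the holder, then touch down with the nose in front of the lip.

```bash
cat >> h.py <<'E'
O=np.array([.621,.0512]); TH=np.radians(8.6)
def pose(nx,ny,nz,pitch=np.radians(1.0),th=TH):
    """nose underside at holder nx,ny,nz"""
    c,s=np.cos(th),np.sin(th); cp,sp=np.cos(pitch),np.sin(pitch)
    h=np.array([c*cp,s*cp,-sp]); y=np.array([-s,c,0]); z=np.cross(-h,y)
    Rm=np.c_[-h,y,z]
    nose=np.array([*H(nx,ny,O,TH),nz])
    tcp=nose-.145*h-z*.0045
    return tcp,Rm
def FH(f):
    c,s=np.cos(TH),np.sin(TH); return np.array([c*f[0]+s*f[1],-s*f[0]+c*f[1],f[2]])
E
python3 - <<'E'
from h import *
bot.move_pose(*pose(-.06,0,.11)); p,r=pose(-.028,0,.065); bot.movel(p,v=.12,ori=r); bot.dwell(.2)
f0=FH(bot.state()["ft_force"]); np.save("f0.npy",f0); print(f0,bot.state()["time_s"])
z=.060
while z>.028:
    bot.movel(pose(-.028,0,z)[0],v=.05); s=bot.state(); d=FH(s["ft_force"])-f0
    if z<.055: print(round(z*1000,1),d.round(2),s["ft_torque"].round(2))
    if d[2]>1.5: break
    z-=.001
print(s["time_s"],s["tcp_pos"],pose(-.028,0,z)[0])
cv2.imwrite("pics/wE.png",get_image("wrist")[:,:,::-1]); cv2.imwrite("pics/sE.png",get_image("scene")[:,:,::-1]);cv2.imwrite("pics/tE.png",get_image("top")[:,:,::-1])
ci=camera_info("scene")
im=cv2.imread("pics/sE.png"); u,v=proj(ci,[*H(-.05,0,O,TH),.05]).astype(int)
cv2.imwrite("pics/sEc.png",cv2.resize(im[v-45:v+45,u-60:u+60],None,fx=6,fy=6,interpolation=cv2.INTER_CUBIC))
ci=camera_info("top")
im=cv2.imread("pics/tE.png"); u,v=proj(ci,[*H(-.05,0,O,TH),.05]).astype(int)
cv2.imwrite("pics/tEc.png",cv2.resize(im[v-45:v+45,u-60:u+60],None,fx=6,fy=6,interpolation=cv2.INTER_CUBIC))
E
```

```text
[ 0.65543389 -0.13436182 -0.28045753] 9.5833
55.0 [-0.01  0.1  -2.41] [-0.01  0.1   0.  ]
54.0 [0.41 0.63 0.05] [-0.05  0.01  0.02]
53.0 [ 0.1  -0.27 -0.56] [-0.05  0.04 -0.02]
52.0 [-0.27  0.23  0.12] [-0.    0.03  0.04]
51.0 [ 0.09  0.74 -1.74] [-0.02  0.09  0.03]
50.0 [-1.72 -0.04 -0.35] [-0.04  0.08 -0.02]
49.0 [-0.51  0.79 -1.45] [0.02 0.13 0.01]
48.0 [-0.27  0.73 -0.17] [-0.02  0.04 -0.01]
47.0 [-0.8  -0.31 -1.37] [ 0.04  0.07 -0.02]
46.0 [-1.57  0.1  -0.  ] [0.01 0.01 0.05]
45.0 [-0.32  0.15  0.88] [ 0.05 -0.11 -0.01]
44.0 [-0.69  0.22  0.5 ] [ 0.04 -0.17  0.03]
43.0 [-1.18  0.85  2.73] [ 0.02 -0.03  0.01]
14.0833 [0.45007226 0.02534801 0.05010808] [0.45004463 0.02534543 0.05002991]
```

View pics/sEc.png

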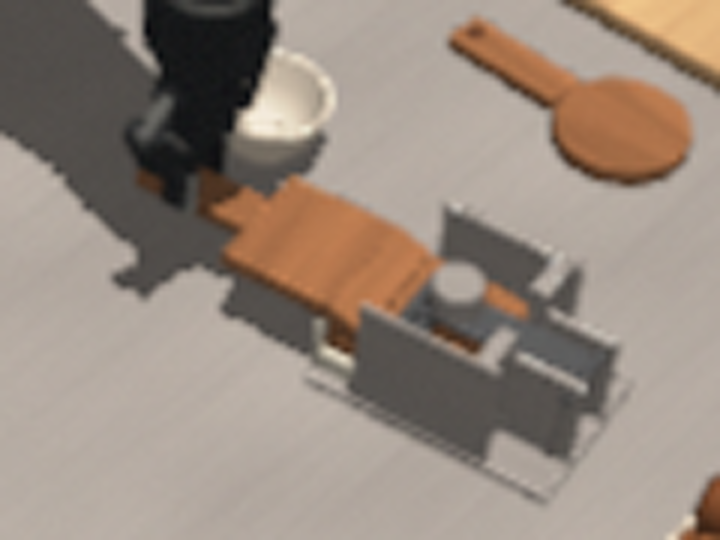

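View pics/tEc.png

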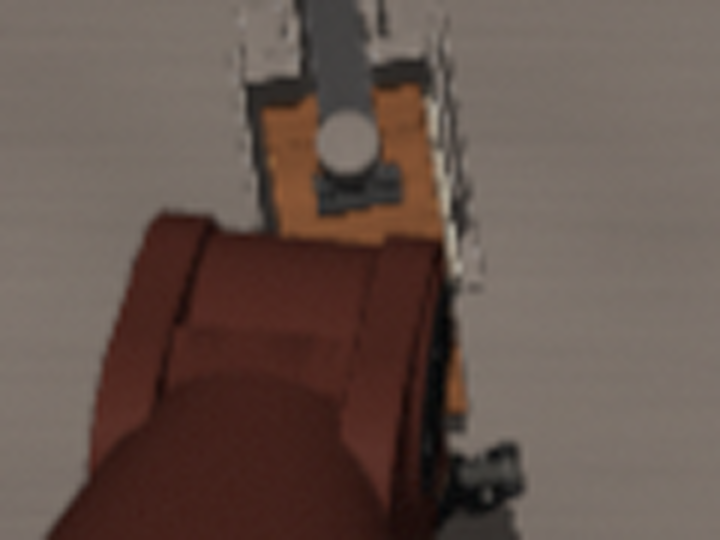

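Touch: the moment changes from about 46 to 45 mm, so the pile top is about 45 mm, consistent with the sight estimate of 43–48. The nose sits centred in front of the lip. Next, pushing in guarded steps.

```bash
python3 - <<'E'
from h import *
f0=np.load("f0.npy")
p,r=pose(-.028,0,.0445); bot.movel(p,v=.05,ori=r)
x=-.028
while x<.044:
    x+=.004
    pit=np.radians(1.0 if x<0.01 else 0.5)
    p,r=pose(x,0,.0445,pit); bot.movel(p,v=.05,ori=r); s=bot.state(); d=FH(s["ft_force"])-f0
    print(round(x*1000),d.round(1),s["ft_torque"].round(2),round(s["width"]*1e3,1))
    if d[0]<-24 or abs(d[1])>12 or abs(d[2])>20: print("STOP");break
print(s["time_s"]); cv2.imwrite("pics/sF.png",get_image("scene")[:,:,::-1])
ci=camera_info("scene")
im=cv2.imread("pics/sF.png"); u,v=proj(ci,[*H(-.03,0,O,TH),.05]).astype(int)
cv2.imwrite("pics/sFc.png",cv2.resize(im[v-45:v+45,u-60:u+60],None,fx=6,fy=6,interpolation=cv2.INTER_CUBIC))
E
```

```text
-24 [ 0.3  0.1 -0.4] [ 0.05 -0.22 -0.04] 27.8
-20 [-0.2  0.3 -0.2] [ 0.04 -0.27 -0.02] 27.7
-16 [-0.1  0.2  0.2] [ 0.06 -0.25 -0.02] 27.5
-12 [0.1 1.1 0.4] [ 0.01 -0.25 -0.04] 27.6
-8 [-5.2  0.3  1.8] [-0.21  0.89 -0.03] 27.2
-4 [-9.7 -0.6  1.8] [-0.3   1.76 -0.04] 27.4
0 [-10.6   0.2   2.2] [-0.31  1.71  0.03] 27.5
4 [-8.2  0.7  2.3] [-0.21  1.36  0.04] 27.8
8 [-7.5  0.4  1.2] [-0.16  1.23  0.01] 27.4
12 [-9.3  0.5  7.5] [-0.18  1.86  0.01] 27.3
16 [-11.    0.2   8.9] [-0.24  2.14 -0.01] 27.7
20 [-12.4   0.8   9.4] [-0.28  2.22 -0.03] 27.5
24 [-12.    1.    9.8] [-0.28  2.29 -0.01] 27.4
28 [-10.3   0.9  10.3] [-0.21  2.05  0.04] 27.6
32 [-10.5   0.9  10.8] [-0.22  2.03  0.03] 27.7
36 [-11.9  -0.1  11.1] [-0.25  2.19 -0.01] 28.0
40 [-12.    0.8  12.3] [-0.25  2.34  0.  ] 27.6
44 [-12.4   0.3  13.5] [-0.33  2.51 -0.03] 27.4
18.9833
```

View pics/sFc.png

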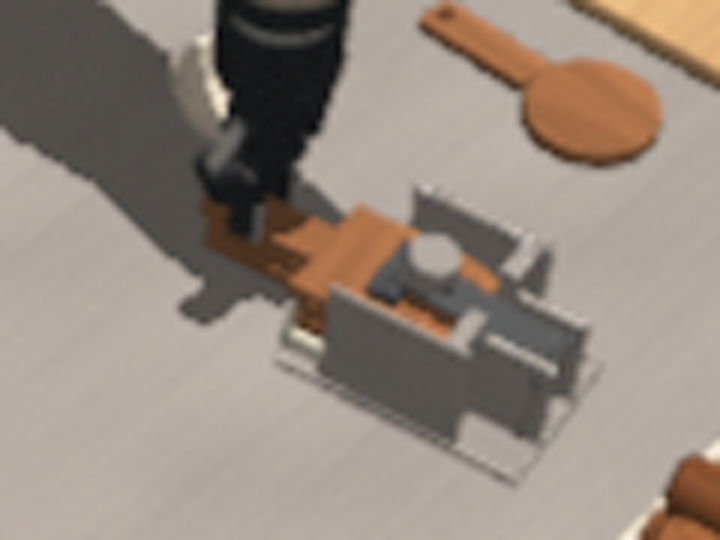

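The nose went under the lip with the arm riding on top (weight at (435,255) in the crop). Forces were steady at about 12 N. Now finishing against the stop in small steps.

```bash
python3 - <<'E'
from h import *
f0=np.load("f0.npy")
x=.044
while x<.062:
    x+=.0015
    p,r=pose(x,0,.0455,np.radians(.5)); bot.movel(p,v=.04,ori=r); s=bot.state(); d=FH(s["ft_force"])-f0
    print(round(x*1000,1),d.round(1),s["ft_torque"].round(2),((s["tcp_pos"]-p)*1e3).round(1))
    if d[0]<-23 or abs(d[1])>12 or abs(d[2])>25: print("STOP");break
print(s["time_s"])
E
```

```text
45.5 [-5.6  0.4 -0.6] [-0.18  0.91 -0.01] [-2.   0.  -0.6]
47.0 [-5.4 -0.1  0.2] [-0.12  0.95 -0.01] [-1.8  0.  -0.7]
48.5 [-6.3  0.4 -0.2] [-0.16  1.01  0.01] [-1.7  0.  -0.6]
50.0 [-8.7 -0.8  1. ] [-0.31  1.47  0.07] [-2.6 -0.1 -0.8]
51.5 [-12.6  -0.4   3.8] [-0.58  2.45  0.06] [-4.  -0.3 -1.1]
53.0 [-18.8  -2.1   8.9] [-0.89  3.66 -0.04] [-5.5 -0.5 -1.1]
54.5 [-23.6  -2.2  16.8] [-1.16  4.78  0.06] [-6.9 -0.7 -1.1]
STOP
20.7833
```

The TCP no longer advances while force rises 12→24 N over the last commands, so there is a hard contact at about 47.6 mm by my estimate (origin good to ~2–3 mm). I'll relax, check against the pile's handle ends, then release.

```bash
python3 - <<'E'
from h import *
f0=np.load("f0.npy")
p,r=pose(.0505,0,.0455,np.radians(.0)); bot.movel(p,v=.03,ori=r); s=bot.state(); print((FH(s["ft_force"])-f0).round(1),s["tcp_pos"],p)
bot.open_gripper(); bot.dwell(.2); s=bot.state(); print((FH(s["ft_force"])-f0).round(1),s["width"])
q=s["tcp_pos"]; bot.movel([q[0],q[1],q[2]+.12],v=.12)
b=H(-.16,0,O,TH); bot.movel([*b,.22],v=.15,ori=R(TH)); bot.dwell(.2)
ci=camera_info("wrist")
cv2.imwrite("pics/wG.png",get_image("wrist")[:,:,::-1]); cv2.imwrite("pics/sG.png",get_image("scene")[:,:,::-1])
import pickle;pickle.dump(ci,open("wg.pkl","wb"))
ci=camera_info("scene")
im=cv2.imread("pics/sG.png"); u,v=proj(ci,[*H(-.03,0,O,TH),.05]).astype(int)
cv2.imwrite("pics/sGc.png",cv2.resize(im[v-45:v+45,u-60:u+60],None,fx=6,fy=6,interpolation=cv2.INTER_CUBIC))
print(bot.state()["time_s"])
E
```

```text
[-13.5   0.   13.9] [0.52454948 0.036886   0.04998201] [0.52756252 0.03706891 0.05      ]
[-0.6  0.1  0. ] 0.08554041062710063
24.025
```

View pics/wG.png

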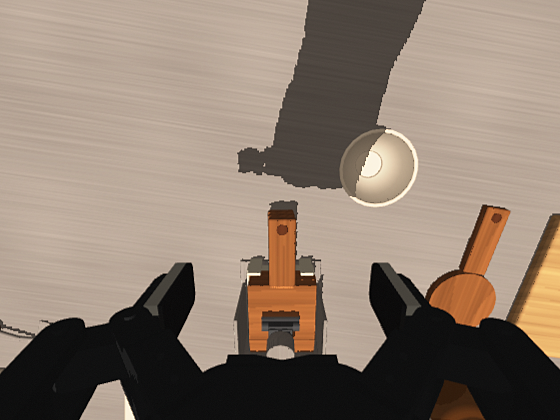

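View pics/sGc.png

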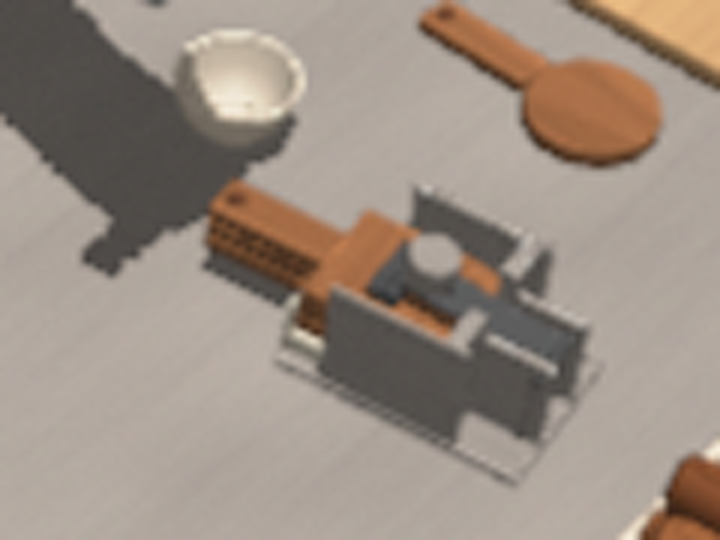

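```bash
python3 - <<'E'
from h import *
im=cv2.imread("pics/wG.png")[195:360,225:340]; a=cv2.resize(im,None,fx=4,fy=3.6,interpolation=cv2.INTER_CUBIC)[:590]
t=get_image("top")[:,:,::-1].copy(); cv2.imwrite("pics/tG.png",t); ci=camera_info("top"); u,v=proj(ci,[*H(0,0,O,TH),.05]).astype(int)
b=cv2.resize(t[v-50:v+50,u-28:u+28],None,fx=5.9,fy=5.9,interpolation=cv2.INTER_CUBIC)
cv2.imwrite("pics/cG.png",np.hstack([a,b[:a.shape[0]]])) if b.shape[0]>=a.shape[0] else print(a.shape,b.shape)
import pickle; cw=pickle.load(open("wg.pkl","rb"))
for z in(.033,.045,.057):
    for d in(0,-.003): print(z,d,proj(cw,[*H(-.13+d,0,O,TH),z]).round(1), ((proj(cw,[*H(-.13+d,0,O,TH),z])-[225,195])*[4,3.6]).round(0))
E
```

```text
0.033 0 [281.4 213.5] [226.  67.]
0.033 -0.003 [281.4 211. ] [226.  58.]
0.045 0 [281.4 216.7] [226.  78.]
0.045 -0.003 [281.4 214.2] [226.  69.]
0.057 0 [281.4 220.2] [226.  91.]
0.057 -0.003 [281.4 217.5] [226.  81.]
```

View pics/cG.png

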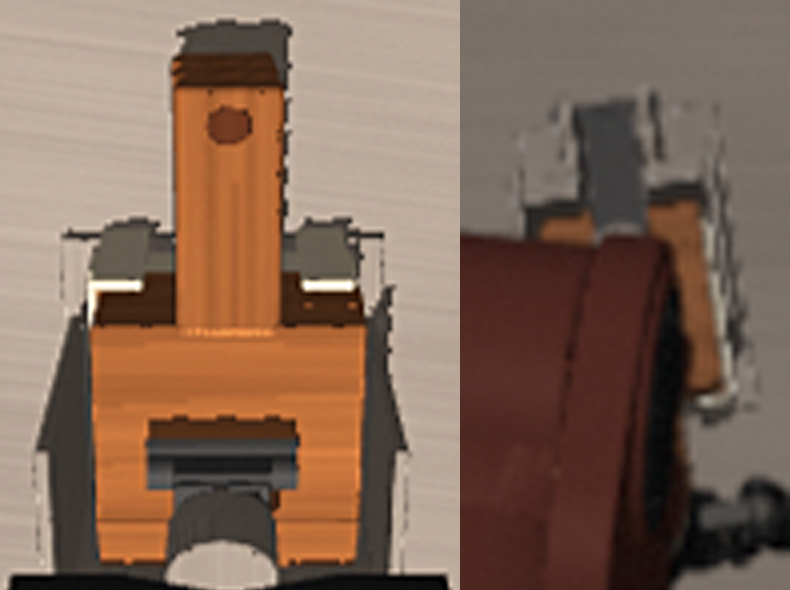

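Handle end faces are stacked flush: rows 87→55 in the crop, against 33 px predicted for a flush stack of three. The arm bar lies on the blade between the walls. Final bystander check, then hand-in.

```bash
python3 - <<'E'
from h import *
a=cv2.imread("pics/scene0.png");b=cv2.imread("pics/sG.png")
for n,(x,y,w,h) in {"bowl":(298,170,26,22),"round":(338,162,46,32),"jar":(398,176,26,32),"spatula":(245,278,85,55)}.items():
    d=np.abs(a[y:y+h,x:x+w].astype(int)-b[y:y+h,x:x+w]).max(2); print(n,(d>40).sum())
bw=cv2.matchTemplate(b[160:205,285:340],a[170:192,298:324],cv2.TM_CCOEFF_NORMED); print("bowl shift",cv2.minMaxLoc(bw)[1:4:2],"exp (13,10)")
bot.dwell(.3); s=bot.state(); print(s["time_s"],s["ft_force"]); order.hand_in()
E
```

```text
bowl 89
round 0
jar 0
spatula 105
bowl shift (0.8175122737884521, (13, 10)) exp (13,10)
24.375 [-0.46672952 -0.03468485  0.41403315]
the job is handed in; nothing more can be done
```

The square-bladed wooden paddle is in the holder and released. It lies flat on the pile under the weighted arm, with its handle sticking out at the front. I handed the job in at 24.4 s of the 48 s allowed.

**How it went:** I gripped the paddle by its handle and found the pile top by touch at about 45 mm (43–48 mm by sight). I slid the nose under the lip at about 5–12 N until it stopped, pushed to about 24 N there, then relaxed, opened the gripper and backed off.

**Last checks:**
- **Home position:** the handle end is flush with the two paddles below, to about 1 mm, and the arm's bar rests on the blade between the walls. The hard stop came about 2.4 mm short of where I expected the back stop. My holder position was only good to 2–3 mm, so I trusted the flush handle ends.
- **Bystanders:** the jar and round paddle look the same before and after. The bowl has not shifted; its changed pixels look like the arm's shadow.
- **Not settled:** 105 pixels changed in the area I checked around the spatula. I put that down to the corner of the box where the loose paddle had been lying, but did not check it separately. The arm never went near the spatula.
- **Contact:** the wrist force read near zero at hand-in, with the gripper clear of everything.

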